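Find the full salt tin at the eel stall

ROBOT

A 7-joint arm with a two-finger parallel gripper is mounted at the origin on the work surface. World frame = base frame: x ahead of the robot, y to its left, z up, the work surface at z = 0. Lengths are in m, angles in rad, forces in N, time in s.
With the tool pointing down it reaches from about 0.35 to 0.9 m from the base axis. Payload 8.1 kg.
Tool frame: the origin (TCP) lies at the very end of the fingers, on their centre line; the grasp point (between the pads) lies 19 mm behind it (grasp_offset is the distance from the TCP to the grasp point, in m); z points along the fingers, y is the line along which they close (so a half turn about z gives the same grasp; the last joint's range is limited). The gripper opens to 92 mm and grips with 3 to 60 N. Pads are 19 mm wide; open, the fingers measure 130 mm over their backs; the gripper's body (75 mm by 190 mm) begins 47 mm behind the grasp point.
Start: joints at [-1.299, 0.434, 0.025, 1.573, -0.012, 1.134, -0.075], TCP at [0.229, 0.582, 0.227] pointing down, gripper open.
Joint ranges: [-2.62, 2.62], [-0.44, 2.09], [-1.27, 1.32], [0.08, 2.57], [-1.32, 4.46], [0.12, 2], [-2.74, 2.74]. Speed limits (rad/s): [2.22, 2.22, 3.01, 3.01, 3.14, 3.14, 3.14].

INTERFACE

Orientations are given as a rotation vector (axis times angle).
In Python, from cell import observe, get_image, camera_params, sign_off, silhouettes, grasp_offset gives the robot as it stands. The module is installed in compiled form; this text tells all that it offers.
- The arm moves only by the tool jog_arm, never from a script. Its argument "motion" is a list that holds one entry, the list of rows, each a list of 7 numbers: the shift along the tool's x, y, z in m, then the turn, a rotation vector about the tool's x, y, z in rad, then the closure, from -1 (fully open) to 1 (shut), so that 0 is half open. In form: [[[dx, dy, dz, wx, wy, wz, hand], ...]]. A call has 1 to 10 rows; each row is the pose to reach, as a shift and turn from the pose commanded when the call began, along the tool's axes at that moment; what a row does not reach only later rows make up. A row lasts 1/12 s, in which the tool goes at most 41.7 mm and 7.16 degrees, less where a joint would pass 70% of its speed; a pose out of reach is approached as far as the arm can. A call with a gripper value outside its range is refused whole. The fingers move at their own pace and stop on an object; "force" is the grip in N (left out, the last holds). Time passes only in rows, so rows that repeat a pose let the fingers close. It gives the time, the measured TCP pose, the force, the opening and the grip force at its end, in the units of the state.
- observe(): the state, without advancing time (a new reading comes with each control period).
- get_image(name): name is "scene" or "side" or "wrist"; returns the picture (420x560x3 uint8, red, green, blue); there is no depth.
- camera_params(name): a dict with "vertical_fov" (degrees; the focal length in pixels is half the picture's height over the tangent of half this angle, whatever the lens; pixels are square), "cx", "cy" (the principal point, pixels), "dist_coeffs" ([k1, k2, p1, p2, k3] as OpenCV has them; the pictures are not rectified), "T" (4x4, takes a point from camera to world coordinates). Camera axes: x right, y down, z forward; pixel columns grow to the right and rows downward; lengths in m; the calibration is good to about 2 mm. A picture is of the moment at which its call begins: read the wrist's pose just before it. camera_params takes no time and is no camera call; for the wrist camera it gives the pose at the moment of the call.
- sign_off(): hands the job in; it is judged then, once.
Trained networks look in the newest picture that a camera, given by its name, has taken for a name from the list of things; names that differ only in an ending like _2 or _b are one class to them, and where a whole thing is asked for, a point or a joint stands for the part that bears it (a point fixed in the world has none). Each returns a list of dicts, best first, with "p" (0 to 1); they miss things now and then, are a little off and sometimes report something else, mostly with a low value. They report only what shows in the picture. A call takes as long as a camera call. They do not tell look-alikes from the thing itself.
- silhouettes(query, camera): "mask" (420x560 bool, what is visible of it) and "pixel" ([column, row] in pixels, amid what is visible of it).
The state is a dict: "clock": time; "joints": joint angles; "dq": joint speeds; "joint_efforts": joint torques, N m; "position": TCP position; "ee_rot": TCP orientation; "force": force on the tool from outside, world axes, zero at the start; "ft_torque": the same for the moment, N m; "width": opening from 0.0 (shut) to 1.0 (fully open); "gripper_force": force on a finger pad.
Only numpy, scipy, OpenCV 4.12 (cv2) and the standard library are available. Lean on these libraries where they do the work, as an engineer would, in place of code of your own. Each camera call takes 0.05 s, during which the arm holds its last target. There are 200 camera calls.

TASK

Find out by feel which of the three identical salt tins is the full one: going from the robot's left to its right, lift each tin about 5 cm straight up off its board, heft it, and stand it back upright on its own board before you lift the next. Then hold up the heaviest, upright, still and touching nothing but the gripper, with its underside at least 15 cm above the counter, and finish while still holding it there (the last tin may simply stay in hand if it is the one). Keep the tins from tipping over, leave the other two standing on their own boards, and leave everything else on the counter where it is.

Things in the scene. Friction and masses are not known exactly. Their poses are not given: they have to be found in the camera images.
- tin_1: one of three outwardly identical closed round steel tins of table salt, upright, 62 mm in diameter, 105 mm tall, plain cylinder with a flat lid; origin at the centre of its underside, z up its axis. One of the three is full (430 to 530 g), the other two are part-used (130 to 270 g each). Which tin stands on which board varies; nothing outside tells them apart
- tin_2: one of three outwardly identical closed round steel tins of table salt, upright, 62 mm in diameter, 105 mm tall, plain cylinder with a flat lid; origin at the centre of its underside, z up its axis. One of the three is full (430 to 530 g), the other two are part-used (130 to 270 g each). Which tin stands on which board varies; nothing outside tells them apart
- tin_3: one of three outwardly identical closed round steel tins of table salt, upright, 62 mm in diameter, 105 mm tall, plain cylinder with a flat lid; origin at the centre of its underside, z up its axis. One of the three is full (430 to 530 g), the other two are part-used (130 to 270 g each). Which tin stands on which board varies; nothing outside tells them apart
- board_left: fixed square wooden board, 100 x 100 mm, 8 mm thick, the one on the robot's left (largest y); origin at the centre of its underside on the counter. One tin stands on it, within 9 mm of its centre
- board_middle: fixed square wooden board, 100 x 100 mm, 8 mm thick, the one in the middle; origin at the centre of its underside on the counter. One tin stands on it, within 9 mm of its centre
- board_right: fixed square wooden board, 100 x 100 mm, 8 mm thick, the one on the robot's right (smallest y); origin at the centre of its underside on the counter. One tin stands on it, within 9 mm of its centre
- dish: bystander: small blue ceramic sauce dish, 70 mm wide, 22 mm tall, between the left and middle boards; origin at its underside
- cup: bystander: white cup without handle, 60 mm wide, 55 mm tall, between the middle and right boards; origin at its underside
- sauce_pot: bystander: brown terracotta sauce pot, 120 mm wide, 120 mm tall, far right; origin at its underside
- brush: bystander: basting brush, 200 mm long, lying beyond the boards; origin under its middle
- tongs: bystander: flat steel tongs, 175 mm long, 8 mm thick, lying beyond the boards; origin under their middle
- plates: bystander: blue ceramic plate, 130 mm wide, 25 mm tall, far left; origin at its underside
There are look-alikes about, which are no part of the job. Leave any pink look-alike of the board_right alone.

How it is judged:
By the outcome, as a careful person would: the job done as asked, in the order asked, and still so for the second after the job is handed in, while the arm keeps its last pose, push and grip.
It also fails if it takes over 61 s, if anything falls off the work surface, if the arm or the gripper's body presses on something with over 40 N, if the wrist force passes 120 N, or if a joint passes its speed limit or range.

## Working session

There is one attempt and no reset: what is moved stays moved. The work goes in short steps, Python scripts to look and compute and a tool call to move; the robot and the scene stay as the last step left them, time stands still between calls to the robot, and variables do not carry over. Pictures are saved under pics/ and viewed, at most 10 in all, crops included, and the job is handed in when it is done.

Besides the shell and the picture viewer there is one more tool, called after "Call:" as name([rows], argument=value, ...), one row to a line, values as JSON. jog_arm: Moves the arm, as the interface text tells. Its arguments: {"type":"object","properties":{"motion":{"type":"array"},"force":{"type":"number"}},"required":["motion"]}

```bash
mkdir -p pics; cat > h.py <<'E'
import numpy as np, cv2
from cell import *
def K(c):
    p=camera_params(c); f=210/np.tan(np.radians(p["vertical_fov"])/2)
    return np.array([[f,0,p["cx"]],[0,f,p["cy"]],[0,0,1]]),np.array(p["dist_coeffs"],float),np.array(p["T"])
def ray(c,px,z):
    k,d,T=K(c); u=cv2.undistortPoints(np.array([[px]],float),k,d)[0,0]
    v=T[:3,:3]@[u[0],u[1],1]; return T[:3,3]+v*(z-T[2,3])/v[2]
def proj(c,P):
    k,d,T=K(c); R=T[:3,:3].T
    return cv2.projectPoints(np.array(P,float).reshape(-1,1,3),cv2.Rodrigues(R)[0],-R@T[:3,3],k,d)[0][:,0]
def save(c,n): cv2.imwrite("pics/"+n,get_image(c)[:,:,::-1])
E
python3 - <<'E'
from h import *
a=get_image("scene");b=get_image("side")
im=np.vstack([a,b])[:,:,::-1]
cv2.imwrite("pics/a.png",cv2.resize(np.hstack([a,b])[:,:,::-1],(800,300)))
cv2.imwrite("pics/scene.png",a[:,:,::-1])
for c in("scene","side"):
    T=K(c)[2];print(c,T[:3,3].round(3),T[:3,2].round(2))
    for q in("tin_1","board_left","dish","cup"):
        for s in silhouettes(q,c):
            m=s["mask"];ys,xs=np.nonzero(m)
            print(q,round(s["p"],2),np.round(s["pixel"]),xs.min(),xs.max(),ys.min(),ys.max(),ray(c,s["pixel"],.06 if q=="tin_1" else .008).round(3))
o=observe();print({k:np.round(v,3) for k,v in o.items()}, grasp_offset)
E
```

```text
scene [ 1.359 -0.123  0.881] [-0.71  0.08 -0.7 ]
tin_1 0.78 [198. 200.] 188 215 180 222 [ 0.449 -0.252  0.06 ]
tin_1 0.73 [287. 234.] 275 301 212 256 [ 0.602 -0.029  0.06 ]
tin_1 0.68 [394. 198.] 382 410 180 222 [0.507 0.273 0.06 ]
board_left 0.91 [391. 223.] 372 413 204 230 [0.548 0.263 0.008]
board_left 0.5 [290. 234.] 277 301 211 257 [ 0.554 -0.014  0.008]
dish 0.54 [340. 210.] 328 352 203 221 [0.481 0.135 0.008]
cup 0.77 [241. 227.] 232 254 214 242 [ 0.513 -0.145  0.008]
side [-0.2   -0.885  0.65 ] [ 0.58  0.66 -0.48]
tin_1 0.86 [197. 170.] 186 210 151 193 [0.52  0.284 0.06 ]
tin_1 0.85 [296. 195.] 282 307 174 220 [ 0.611 -0.024  0.06 ]
tin_1 0.77 [313. 251.] 300 329 224 281 [ 0.459 -0.237  0.06 ]
tin_1 0.19 [284. 217.] 268 320 209 228 [ 0.514 -0.086  0.06 ]
board_left 0.74 [199. 194.] 178 223 182 201 [0.495 0.248 0.008]
dish 0.6 [224. 203.] 212 237 198 214 [0.513 0.155 0.008]
cup 0.62 [301. 225.] 295 320 217 244 [ 0.58  -0.075  0.008]
{'clock': np.float64(0.5), 'joints': array([-1.299,  0.435,  0.025,  1.573, -0.012,  1.134, -0.075]), 'dq': array([ 0.   , -0.001, -0.001, -0.001, -0.001,  0.   ,  0.001]), 'joint_efforts': array([-0.0000e+00, -6.6713e+01,  9.8300e-01, -3.1457e+01, -6.1000e-02,
        3.4000e-02,  0.0000e+00]), 'position': array([0.229, 0.582, 0.227]), 'ee_rot': array([ 0.585,  3.087, -0.   ]), 'force': array([0.611, 0.892, 0.205]), 'ft_torque': array([-0.052, -0.027,  0.015]), 'gripper_force': np.float64(0.0), 'width': np.float64(0.996)} 0.0188
```

View pics/scene.png

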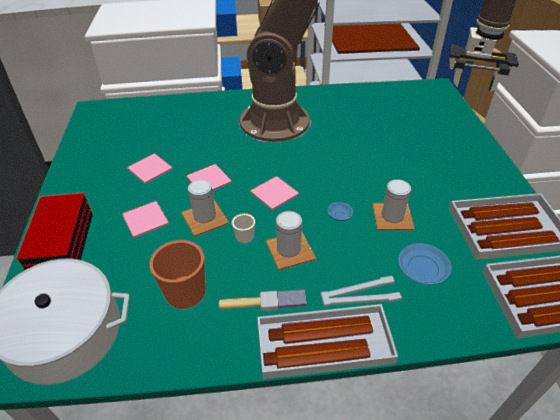

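View pics/a.png

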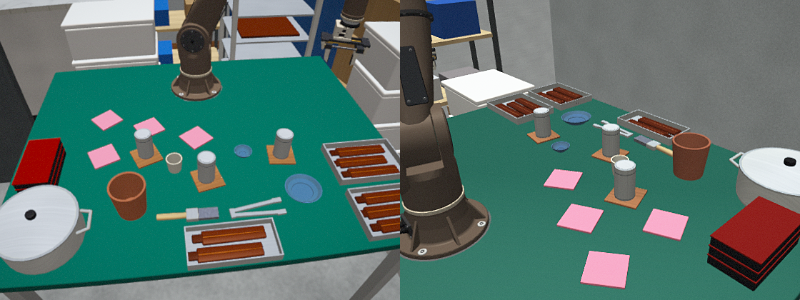

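The scene picture shows the three tins on brown boards at about (396,200), (288,235) and (202,200). The pink squares are look-alikes with no tins on them. Next I fit cylinder models to the masks from both cameras.

```bash
cat >> h.py <<'E'
from scipy.optimize import least_squares
from scipy.spatial.transform import Rotation as Rn
th=np.linspace(0,2*np.pi,60)
def box(c,x,y,z0=.008):
    P=[[x+.031*np.cos(t),y+.031*np.sin(t),z] for z in (z0,z0+.105) for t in th]
    p=proj(c,P); return np.r_[p.min(0),p.max(0)]
def mbox(m):
    ys,xs=np.nonzero(m); return np.array([xs.min()-.5,ys.min()-.5,xs.max()+.5,ys.max()+.5])
def totool(d,o=None):
    o=o or observe(); return Rn.from_rotvec(o["ee_rot"]).inv().apply(np.array(d)-o["position"])
E
python3 - <<'E'
from h import *
get_image("scene");get_image("side")
S={c:[s for s in silhouettes("tin_1",c) if s["p"]>.5] for c in("scene","side")}
for g in ([.515,.28],[.605,-.027],[.455,-.245]):
    B={}
    for c in S:
        q=proj(c,[[*g,.06]])[0]
        s=min(S[c],key=lambda s:np.hypot(*(np.array(s["pixel"])-q)))
        B[c]=mbox(s["mask"])
    f=lambda v,cs:np.concatenate([box(c,*v)-B[c] for c in cs])
    for cs in (["scene","side"],["scene"],["side"]):
        r=least_squares(f,g,args=(cs,),loss="soft_l1");print(cs,r.x.round(4),r.fun.round(1))
    print(totool([*r.x,.066]).round(3))
o=observe();T=K("wrist")[2];R=Rn.from_rotvec(o["ee_rot"]).as_matrix()
print(R.round(3));print("cam in tool",(R.T@(T[:3,3]-o["position"])).round(3),(R.T@T[:3,:3]).round(2))
E
```

```text
['scene', 'side'] [0.5181 0.2733] [-0.  -0.6 -0.3  0.6  0.   0.2 -0.2 -1.3]
['scene'] [0.5181 0.2737] [ 0.1 -0.6 -0.1  0.6]
['side'] [0.5157 0.2694] [ 0.1  0.8 -0.1 -0.6]
[-0.381 -0.186  0.161]
['scene', 'side'] [ 0.6047 -0.0264] [ 0.1 -0.9 -0.2  0.1  0.6 -1.4 -0.3  0.1]
['scene'] [ 0.6059 -0.0265] [ 0.1 -0.5 -0.1  0.5]
['side'] [ 0.6021 -0.0286] [ 0.4 -0.9 -0.4  0.7]
[-0.571 -0.431  0.161]
['scene', 'side'] [ 0.6095 -0.0328] [ -2.4   0.7  -2.5   1.8 -14.2 -51.2 -19.  -60.7]
['scene'] [ 0.6059 -0.0265] [ 0.1 -0.5 -0.1  0.5]
['side'] [ 0.4558 -0.2431] [-0.3 -0.5  0.3  0.4]
[-0.513 -0.684  0.161]
[[-0.931  0.366 -0.   ]
 [ 0.366  0.931  0.   ]
 [ 0.     0.    -1.   ]]
cam in tool [ 0.068 -0.001 -0.158] [[-0.   -0.97 -0.25]
 [ 1.   -0.    0.  ]
 [-0.   -0.25  0.97]]
```

Call:
jog_arm([
  [[-0.038, -0.018, 0, 0, 0, 0, -1], [-0.076, -0.036, 0, 0, 0, 0, -1], [-0.114, -0.054, 0, 0, 0, 0, -1], [-0.152, -0.072, 0, 0, 0, 0, -1], [-0.19, -0.09, 0, 0, 0, 0, -1], [-0.228, -0.108, 0, 0, 0, 0, -1], [-0.266, -0.126, 0, 0, 0, 0, -1], [-0.304, -0.145, 0, 0, 0, 0, -1], [-0.342, -0.164, 0.01, 0, 0, 0, -1], [-0.372, -0.178, 0.02, 0, 0, 0, -1]],
], force=25)

```text
clock: 1.53
position: [0.5118, 0.2779, 0.2077]
ee_rot: [0.586, 3.084, 0.003]
force: [0.2, 1.3, 0.2]
width: 1.003
gripper_force: 0.0
```

Call:
jog_arm([
  [[-0.01, -0.004, 0.02, 0, 0, 0, -1], [-0.01, -0.004, 0.03, 0, 0, 0, -1], [-0.01, -0.004, 0.03, 0, 0, 0, -1], [-0.01, -0.004, 0.03, 0, 0, 0, -1]],
])

```text
clock: 1.87
position: [0.5165, 0.2736, 0.1765]
ee_rot: [-0.583, -3.085, 0.0]
force: [0.0, -0.3, -0.4]
width: 1.0
gripper_force: 0.0
```

```bash
cat > w.py <<'E'
from h import *
import sys
g=np.array(eval(sys.argv[1])); n=sys.argv[2]
o=observe();save("wrist",n+".png")
im=cv2.imread("pics/"+n+".png")
for s in silhouettes("tin_1","wrist"):
    b=mbox(s["mask"]);print(round(s["p"],2),b,"exp",box("wrist",*g).round(1))
    if s["p"]>.4:
        r=least_squares(lambda v:np.clip(box("wrist",*v),[-.5,-.5,-.5,-.5],[559.5,419.5,559.5,419.5])-b,g,loss="soft_l1");print(r.x.round(4),r.fun.round(1))
    c,_=cv2.findContours(s["mask"].astype(np.uint8),cv2.RETR_EXTERNAL,cv2.CHAIN_APPROX_NONE);cv2.drawContours(im,c,-1,(0,255,0),1)
P=proj("wrist",[[g[0]+.031*np.cos(t),g[1]+.031*np.sin(t),.113] for t in th])
cv2.polylines(im,[P.astype(int).reshape(-1,1,2)],True,(0,0,255),1)
cv2.imwrite("pics/"+n+"o.png",im)
for k in ("clock","position","ee_rot","force","joints"):print(k,np.round(o[k],3))
print("to tool",totool([*g,.066],o).round(4))
E
python3 w.py "[.518,.273]" w1
```

```text
0.58 [244.5 160.5 333.5 264.5] exp [237.9 159.1 328.6 264.4]
[0.52   0.2764] [-0.8 -0.8  0.8  0.7]
clock 1.867
position [0.516 0.274 0.176]
ee_rot [-0.583 -3.085  0.   ]
force [ 0.012 -0.28  -0.351]
joints [-0.681  0.415  0.143  1.746 -0.07   0.986  0.686]
to tool [-1.800e-03  1.000e-04  1.105e-01]
```

View pics/w1o.png

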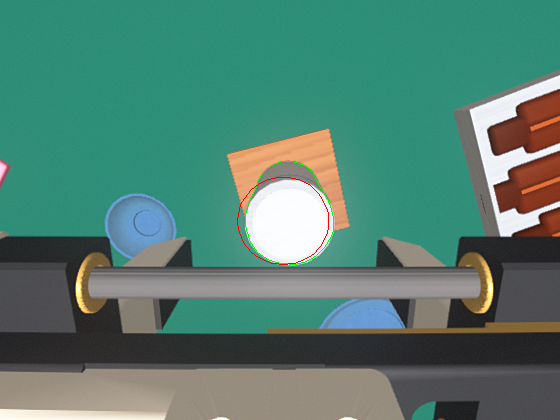

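The wrist picture shows the tin centred between the fingers at (288,222), about 3 mm off along the closing line. I'll correct for that and descend.

Call:
jog_arm([
  [[-0.002, 0.003, 0, 0, 0, 0, -1], [-0.002, 0.003, 0.03, 0, 0, 0, -1], [-0.002, 0.003, 0.06, 0, 0, 0, -1], [-0.002, 0.003, 0.085, 0, 0, 0, -1], [-0.002, 0.003, 0.1, 0, 0, 0, -1], [-0.002, 0.003, 0.108, 0, 0, 0, -1], [-0.002, 0.003, 0.11, 0, 0, 0, -1], [-0.002, 0.003, 0.11, 0, 0, 0, -1]],
], force=30)

```text
clock: 2.63
position: [0.5208, 0.2751, 0.0672]
ee_rot: [0.584, 3.086, 0.001]
force: [0.3, 0.0, 1.4]
width: 0.999
gripper_force: 0.0
```

Call:
jog_arm([
  [[0, 0, 0, 0, 0, 0, 0], [0, 0, 0, 0, 0, 0, 0.4], [0, 0, 0, 0, 0, 0, 1], [0, 0, 0, 0, 0, 0, 1], [0, 0, 0, 0, 0, 0, 1], [0, 0, 0, 0, 0, 0, 1], [0, 0, 0, 0, 0, 0, 1], [0, 0, 0, 0, 0, 0, 1]],
], force=30)

```text
clock: 3.3
position: [0.521, 0.2747, 0.0672]
ee_rot: [0.585, 3.086, 0.001]
force: [-0.3, 0.1, 5.8]
width: 0.675
gripper_force: 30.0
```

```bash
cat > f.py <<'E'
from h import *
L=[]
for i in range(8):
    get_image("scene");o=observe();L.append(np.r_[o["force"],o["joint_efforts"][[1,3]]])
print("force",np.mean(L,0).round(2),"sd",np.std(L,0).round(2))
for k in ("clock","position","ee_rot","width","gripper_force"):print(k,np.round(o[k],4))
E
python3 f.py
```

```text
force [ -0.28   0.24   5.8  -64.11 -22.28] sd [0.38 0.4  0.44 0.   0.  ]
clock 3.7
position [0.521  0.2747 0.0672]
ee_rot [5.853e-01 3.086e+00 1.100e-03]
width 0.675
gripper_force 29.9972
```

Call:
jog_arm([
  [[0, 0, -0.004, 0, 0, 0, 1], [0, 0, -0.012, 0, 0, 0, 1], [0, 0, -0.024, 0, 0, 0, 1], [0, 0, -0.036, 0, 0, 0, 1], [0, 0, -0.046, 0, 0, 0, 1], [0, 0, -0.052, 0, 0, 0, 1], [0, 0, -0.052, 0, 0, 0, 1], [0, 0, -0.052, 0, 0, 0, 1], [0, 0, -0.052, 0, 0, 0, 1], [0, 0, -0.052, 0, 0, 0, 1]],
])

```text
clock: 4.53
position: [0.5202, 0.2742, 0.1181]
ee_rot: [-0.585, -3.086, 0.001]
force: [0.7, 0.9, -2.0]
width: 0.674
gripper_force: 30.0
```

```bash
python3 f.py; python3 - <<'E'
from h import *
save("scene","l1.png"); im=cv2.imread("pics/l1.png")[120:280,120:460];cv2.imwrite("pics/l1c.png",cv2.resize(im,None,fx=2,fy=2))
E
```

```text
force [  0.08   0.17  -2.32 -66.24 -26.99] sd [0.4  0.61 0.42 0.12 0.02]
clock 4.9333
position [0.5206 0.2744 0.1186]
ee_rot [-5.8530e-01 -3.0865e+00  1.0000e-04]
width 0.6717
gripper_force 29.9935
```

View pics/l1c.png

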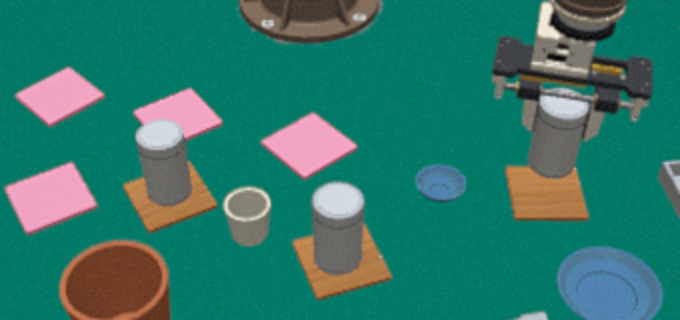

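The tin was lifted upright at about (560,130) in the crop. It weighs about 2.3 N, so it is part-used. Putting it back.

Call:
jog_arm([
  [[0, 0, 0.012, 0, 0, 0, 1], [0, 0, 0.026, 0, 0, 0, 1], [0, 0, 0.038, 0, 0, 0, 1], [0, 0, 0.045, 0, 0, 0, 1], [0, 0, 0.049, 0, 0, 0, 1], [0, 0, 0.051, 0, 0, 0, 1], [0, 0, 0.052, 0, 0, 0, 1], [0, 0, 0.052, 0, 0, 0, 1], [0, 0, 0.052, 0, 0, 0, 1]],
])

```text
clock: 5.73
position: [0.521, 0.2746, 0.0672]
ee_rot: [0.585, 3.086, 0.001]
force: [0.0, -1.2, -1.0]
width: 0.669
gripper_force: 30.0
```

Call:
jog_arm([
  [[0, 0, 0, 0, 0, 0, -0.2], [0, 0, 0, 0, 0, 0, -0.4], [0, 0, 0, 0, 0, 0, -0.7], [0, 0, 0, 0, 0, 0, -1], [0, 0, 0, 0, 0, 0, -1], [0, 0, 0, 0, 0, 0, -1], [0, 0, 0, 0, 0, 0, -1]],
])

```text
clock: 6.32
position: [0.5207, 0.2745, 0.0668]
ee_rot: [0.585, 3.086, 0.0]
force: [-0.4, -0.8, -0.1]
width: 0.983
gripper_force: 0.0
```

```bash
python3 - <<'E'
from h import *
o=observe();print(o["clock"],o["width"],o["force"].round(1) if hasattr(o["force"],"round") else o["force"])
print(totool([.6047,-.0265,.176],o).round(3))
E
```

```text
6.3167 0.9827170255905388 [-0.4 -0.8 -0.1]
[-0.188 -0.249 -0.109]
```

Call:
jog_arm([
  [[0, 0, -0.02, 0, 0, 0, -1], [0, 0, -0.055, 0, 0, 0, -1], [0, 0, -0.09, 0, 0, 0, -1], [-0.01, -0.013, -0.109, 0, 0, 0, -1], [-0.034, -0.045, -0.109, 0, 0, 0, -1], [-0.058, -0.077, -0.109, 0, 0, 0, -1], [-0.082, -0.109, -0.109, 0, 0, 0, -1], [-0.106, -0.141, -0.109, 0, 0, 0, -1], [-0.13, -0.173, -0.109, 0, 0, 0, -1], [-0.154, -0.205, -0.109, 0, 0, 0, -1]],
])

```text
clock: 7.15
position: [0.5891, 0.0254, 0.1759]
ee_rot: [0.585, 3.086, 0.0]
force: [1.3, -0.0, -0.2]
width: 1.001
gripper_force: 0.0
```

Call:
jog_arm([
  [[-0.022, -0.028, 0, 0, 0, 0, -1], [-0.033, -0.042, 0, 0, 0, 0, -1], [-0.034, -0.044, 0, 0, 0, 0, -1], [-0.034, -0.044, 0, 0, 0, 0, -1], [-0.034, -0.044, 0, 0, 0, 0, -1]],
])

```text
clock: 7.57
position: [0.6041, -0.025, 0.1756]
ee_rot: [-0.584, -3.086, -0.001]
force: [-0.1, 1.8, 0.2]
width: 1.002
gripper_force: 0.0
```

```bash
python3 w.py "[.6047,-.0265]" w2; python3 - <<'E'
from h import *
for c in("scene","side"):
    get_image(c)
    for s in silhouettes("tin_1",c):
        if s["p"]>.4:
            b=mbox(s["mask"]);r=least_squares(lambda v:box(c,*v)-b,[.5,0],loss="soft_l1");print(c,b,r.x.round(4),r.fun.round(1))
im=cv2.imread("pics/w2o.png");save("scene","s2.png");s=cv2.imread("pics/s2.png")
cv2.imwrite("pics/w2s.png",cv2.resize(np.hstack([im,s]),(800,300)))
E
```

```text
0.63 [239.5 159.5 329.5 264.5] exp [235.8 159.4 327.3 265.7]
[ 0.605  -0.0245] [-0.7 -0.6  0.7  0.5]
clock 7.567
position [ 0.604 -0.025  0.176]
ee_rot [-5.840e-01 -3.086e+00 -1.000e-03]
force [-0.121  1.836  0.205]
joints [-0.196  0.449  0.213  1.702 -0.11   1.003  1.252]
to tool [-0.0012 -0.0013  0.1096]
scene [187.5 179.5 215.5 222.5] [ 0.4566 -0.2425] [-0.1 -0.7  0.1  0.6]
scene [380.5 179.5 409.5 222.5] [0.5179 0.2723] [-0.4 -0.7  0.3  0.6]
side [299.5 223.5 329.5 281.5] [ 0.4558 -0.2431] [-0.3 -0.5  0.3  0.4]
side [282.5 173.5 307.5 219.5] [ 0.6057 -0.0266] [-0.1 -1.5  0.1  0.9]
side [186.5 150.5 212.5 194.5] [0.5161 0.2651] [ 0.1  0.2 -0.1 -0.2]
```

View pics/w2s.png

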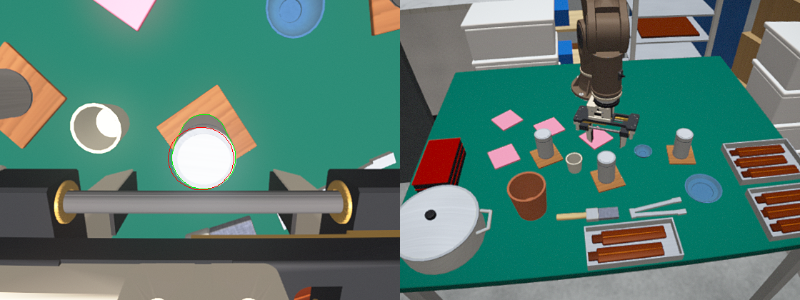

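The left tin stands upright on its board at (683,145) in the right half. The middle tin is centred between the fingers at (203,157) in the left half. Descending.

Call:
jog_arm([
  [[-0.001, 0, 0, 0, 0, 0, -1], [-0.001, 0, 0.03, 0, 0, 0, -1], [-0.001, 0, 0.06, 0, 0, 0, -1], [-0.001, 0, 0.085, 0, 0, 0, -1], [-0.001, 0, 0.1, 0, 0, 0, -1], [-0.001, 0, 0.107, 0, 0, 0, -1], [-0.001, 0, 0.109, 0, 0, 0, -1], [-0.001, 0, 0.109, 0, 0, 0, -1]],
])

```text
clock: 8.58
position: [0.6056, -0.0265, 0.0669]
ee_rot: [0.585, 3.086, -0.0]
force: [0.3, 0.1, -0.2]
width: 1.0
gripper_force: 0.0
```

Call:
jog_arm([
  [[0, 0, 0, 0, 0, 0, 0], [0, 0, 0, 0, 0, 0, 0.4], [0, 0, 0, 0, 0, 0, 1], [0, 0, 0, 0, 0, 0, 1], [0, 0, 0, 0, 0, 0, 1], [0, 0, 0, 0, 0, 0, 1], [0, 0, 0, 0, 0, 0, 1], [0, 0, 0, 0, 0, 0, 1]],
], force=30)

```text
clock: 9.25
position: [0.6057, -0.0263, 0.0672]
ee_rot: [0.585, 3.086, 0.001]
force: [-0.6, 1.6, 7.2]
width: 0.669
gripper_force: 30.0
```

Call:
jog_arm([
  [[0, 0, -0.004, 0, 0, 0, 1], [0, 0, -0.012, 0, 0, 0, 1], [0, 0, -0.024, 0, 0, 0, 1], [0, 0, -0.036, 0, 0, 0, 1], [0, 0, -0.046, 0, 0, 0, 1], [0, 0, -0.052, 0, 0, 0, 1], [0, 0, -0.052, 0, 0, 0, 1], [0, 0, -0.052, 0, 0, 0, 1], [0, 0, -0.052, 0, 0, 0, 1], [0, 0, -0.052, 0, 0, 0, 1]],
])

```text
clock: 10.08
position: [0.6048, -0.0264, 0.1181]
ee_rot: [-0.585, -3.085, 0.0]
force: [0.5, 0.5, -2.2]
width: 0.67
gripper_force: 30.0
```

```bash
python3 f.py
```

```text
force [  0.07   0.26  -2.42 -68.22 -27.36] sd [0.47 0.49 0.36 0.13 0.03]
clock 10.4833
position [ 0.6053 -0.0265  0.1186]
ee_rot [-0.5854 -3.0864  0.    ]
width 0.675
gripper_force 29.996
```

Call:
jog_arm([
  [[0, 0, 0.012, 0, 0, 0, 1], [0, 0, 0.026, 0, 0, 0, 1], [0, 0, 0.038, 0, 0, 0, 1], [0, 0, 0.045, 0, 0, 0, 1], [0, 0, 0.049, 0, 0, 0, 1], [0, 0, 0.051, 0, 0, 0, 1], [0, 0, 0.052, 0, 0, 0, 1], [0, 0, 0.052, 0, 0, 0, 1], [0, 0, 0.052, 0, 0, 0, 1]],
])

```text
clock: 11.23
position: [0.6055, -0.0265, 0.0672]
ee_rot: [0.586, 3.086, 0.0]
force: [-1.9, 0.5, 2.0]
width: 0.675
gripper_force: 30.0
```

Call:
jog_arm([
  [[0, 0, 0, 0, 0, 0, -0.2], [0, 0, 0, 0, 0, 0, -0.4], [0, 0, 0, 0, 0, 0, -0.7], [0, 0, 0, 0, 0, 0, -1], [0, 0, 0, 0, 0, 0, -1], [0, 0, 0, 0, 0, 0, -1], [0, 0, 0, 0, 0, 0, -1]],
])

```text
clock: 11.82
position: [0.6054, -0.0264, 0.0667]
ee_rot: [0.585, 3.086, 0.0]
force: [0.2, 0.8, 0.8]
width: 0.984
gripper_force: 0.0
```

```bash
python3 - <<'E'
from h import *
o=observe();print(totool([.4565,-.243,.176],o).round(3))
E
```

```text
[ 0.059 -0.256 -0.109]
```

Call:
jog_arm([
  [[0, 0, -0.02, 0, 0, 0, -1], [0, 0, -0.055, 0, 0, 0, -1], [0, 0, -0.09, 0, 0, 0, -1], [0.004, -0.016, -0.109, 0, 0, 0, -1], [0.012, -0.052, -0.109, 0, 0, 0, -1], [0.02, -0.088, -0.109, 0, 0, 0, -1], [0.029, -0.124, -0.109, 0, 0, 0, -1], [0.037, -0.16, -0.109, 0, 0, 0, -1], [0.045, -0.196, -0.109, 0, 0, 0, -1], [0.053, -0.23, -0.109, 0, 0, 0, -1]],
])

```text
clock: 12.65
position: [0.4705, -0.2227, 0.1759]
ee_rot: [0.586, 3.086, -0.0]
force: [0.2, -2.0, 0.1]
width: 1.001
gripper_force: 0.0
```

Call:
jog_arm([
  [[0.004, -0.018, 0, 0, 0, 0, -1], [0.006, -0.026, 0, 0, 0, 0, -1], [0.006, -0.026, 0, 0, 0, 0, -1], [0.006, -0.026, 0, 0, 0, 0, -1]],
])

```text
clock: 12.98
position: [0.4574, -0.2423, 0.1758]
ee_rot: [0.585, 3.086, 0.001]
force: [1.0, 0.7, 0.5]
width: 0.998
gripper_force: 0.0
```

```bash
python3 w.py "[.4565,-.243]" w3; python3 - <<'E'
from h import *
im=cv2.imread("pics/w3o.png");save("scene","s3.png");s=cv2.imread("pics/s3.png")
cv2.imwrite("pics/w3s.png",cv2.resize(np.hstack([im,s]),(800,300)))
E
```

```text
0.9 [506.5 217.5 559.5 236.5] exp [235.8 157.  327.5 262.7]
[1.0891 1.2151] [-0.  -5.9  0.   9.5]
0.65 [240.5 157.5 331.5 262.5] exp [235.8 157.  327.5 262.7]
[ 0.4576 -0.2403] [-0.3 -0.4  0.3  0.3]
clock 12.983
position [ 0.457 -0.242  0.176]
ee_rot [5.850e-01 3.086e+00 1.000e-03]
force [1.019 0.7   0.475]
joints [ 0.166  0.315  0.28   1.917 -0.108  0.924  1.694]
to tool [ 0.0006 -0.001   0.1098]
```

View pics/w3s.png

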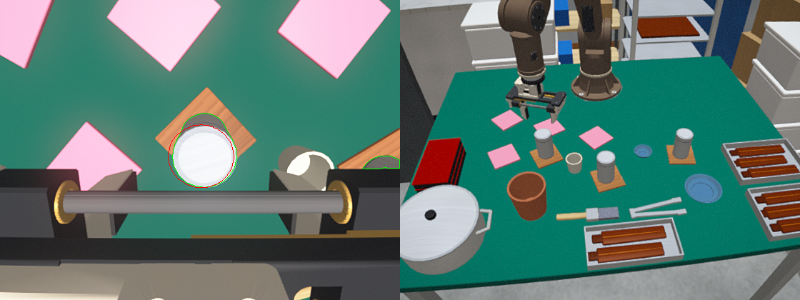

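The middle tin stands upright on its board at (606,168). The right tin is centred under the gripper at (203,155). Grasp it.

Call:
jog_arm([
  [[0, 0.001, 0, 0, 0, 0, -1], [0, 0.001, 0.03, 0, 0, 0, -1], [0, 0.001, 0.06, 0, 0, 0, -1], [0, 0.001, 0.085, 0, 0, 0, -1], [0, 0.001, 0.1, 0, 0, 0, -1], [0, 0.001, 0.107, 0, 0, 0, -1], [0, 0.001, 0.109, 0, 0, 0, -1], [0, 0.001, 0.109, 0, 0, 0, -1]],
])

```text
clock: 13.8
position: [0.4574, -0.2419, 0.0668]
ee_rot: [-0.584, -3.087, -0.0]
force: [0.4, 0.5, 0.7]
width: 0.994
gripper_force: 0.0
```

Call:
jog_arm([
  [[0, 0, 0, 0, 0, 0, 0], [0, 0, 0, 0, 0, 0, 0.4], [0, 0, 0, 0, 0, 0, 1], [0, 0, 0, 0, 0, 0, 1], [0, 0, 0, 0, 0, 0, 1], [0, 0, 0, 0, 0, 0, 1], [0, 0, 0, 0, 0, 0, 1], [0, 0, 0, 0, 0, 0, 1]],
], force=35)

```text
clock: 14.47
position: [0.4575, -0.242, 0.0671]
ee_rot: [0.585, 3.086, 0.0]
force: [-0.6, 2.8, 6.5]
width: 0.674
gripper_force: 35.0
```

Call:
jog_arm([
  [[0, 0, -0.004, 0, 0, 0, 1], [0, 0, -0.012, 0, 0, 0, 1], [0, 0, -0.024, 0, 0, 0, 1], [0, 0, -0.036, 0, 0, 0, 1], [0, 0, -0.046, 0, 0, 0, 1], [0, 0, -0.052, 0, 0, 0, 1], [0, 0, -0.052, 0, 0, 0, 1], [0, 0, -0.052, 0, 0, 0, 1], [0, 0, -0.052, 0, 0, 0, 1], [0, 0, -0.052, 0, 0, 0, 1]],
])

```text
clock: 15.3
position: [0.4566, -0.2419, 0.1181]
ee_rot: [-0.585, -3.085, -0.0]
force: [-0.2, 0.2, -4.5]
width: 0.67
gripper_force: 35.0
```

```bash
python3 f.py
```

```text
force [  0.14   0.16  -4.39 -56.92 -25.76] sd [0.48 0.36 0.35 0.1  0.02]
clock 15.7
position [ 0.457  -0.2422  0.1186]
ee_rot [-5.8560e-01 -3.0864e+00 -1.0000e-04]
width 0.6697
gripper_force 34.9912
```

The right tin is the full one, at about 4.4 N (450 g) against 2.3 and 2.4 N. Raise it higher and hold.

Call:
jog_arm([
  [[0, 0, -0.012, 0, 0, 0, 1], [0, 0, -0.03, 0, 0, 0, 1], [0, 0, -0.05, 0, 0, 0, 1], [0, 0, -0.07, 0, 0, 0, 1], [0, 0, -0.09, 0, 0, 0, 1], [0, 0, -0.11, 0, 0, 0, 1], [0, 0, -0.125, 0, 0, 0, 1], [0, 0, -0.135, 0, 0, 0, 1], [0, 0, -0.14, 0, 0, 0, 1], [0, 0, -0.14, 0, 0, 0, 1]],
])

```text
clock: 16.53
position: [0.4574, -0.2423, 0.2594]
ee_rot: [0.585, 3.085, -0.0]
force: [0.2, 0.1, -4.7]
width: 0.676
gripper_force: 35.0
```

Call:
jog_arm([
  [[0, 0, 0, 0, 0, 0, 1], [0, 0, 0, 0, 0, 0, 1], [0, 0, 0, 0, 0, 0, 1], [0, 0, 0, 0, 0, 0, 1], [0, 0, 0, 0, 0, 0, 1], [0, 0, 0, 0, 0, 0, 1]],
])

```text
clock: 17.03
position: [0.457, -0.2421, 0.2584]
ee_rot: [-0.585, -3.086, -0.0]
force: [-0.2, 0.0, -4.1]
width: 0.671
gripper_force: 35.0
```

```bash
python3 f.py; python3 - <<'E'
from h import *
a=get_image("scene");b=get_image("side")
cv2.imwrite("pics/e.png",cv2.resize(np.hstack([a[80:380],b[80:380]])[:,:,::-1],(800,214)))
print(np.abs(observe()["dq"]).max())
E
```

```text
force [ -0.16   0.1   -4.81 -50.43 -32.86] sd [0.3  0.45 0.45 0.02 0.02]
clock 17.4333
position [ 0.4571 -0.2422  0.2588]
ee_rot [0.5853 3.0865 0.    ]
width 0.6739
gripper_force 34.9912
0.001692808803930193
```

View pics/e.png

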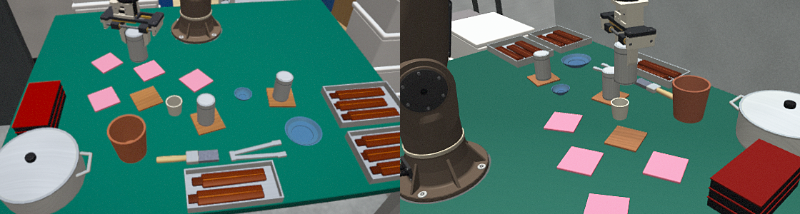

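The final picture shows the right tin held upright in the gripper at (136,45). Its underside is about 0.2 m above the counter. The other two tins stand on their boards at (282,88) and (206,108), and nothing else has moved.

```bash
python3 -c "
from cell import sign_off
print(sign_off())"
```

```text
the job is handed in; nothing more can be done
None
```

The full tin is the one from the right board (about 4.5 N, against 2.3 N for the left and 2.4 N for the middle); I handed the job in with it held upright about 20 cm above the counter, the other two standing on their own boards.

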